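# Load the tube rack and press start

## Robot

A 7-joint arm with a two-finger parallel gripper is mounted at the origin on the work surface. World frame = base frame: x ahead of the robot, y to its left, z up, the work surface at z = 0. Lengths are in m, angles in rad, forces in N, time in s.
With the tool pointing down it reaches from about 0.425 to 0.8 m from the base axis. Payload 8.3 kg.
Tool frame: the origin (TCP) lies at the very end of the fingers, on their centre line; the grasp point (between the pads) lies 19 mm behind it (env.tcp_to_grasp is the distance from the TCP to the grasp point, in m); z points along the fingers, x is the direction in which the jaws open and shut, and the axes are right-handed (so a half turn about z gives the same grasp; the last joint's range is limited). The gripper opens to 85 mm and grips with 20 to 120 N. Pads are 22 mm wide; open, the fingers measure 114 mm over their backs; the gripper's body (76 mm by 85 mm) begins 54 mm behind the grasp point. The pads swing forward as they close: fully open they stand 13 mm farther back than shut.
Start: joints at [-1.337, 0.383, 0.016, 1.37, -0.006, 1.388, -0.046], TCP at [0.183, 0.598, 0.231] pointing down, gripper open.
Joint ranges: [-2.95, 2.95], [-0.25, 2.06], [-1.52, 1.56], [0.18, 2.33], [-1.44, 4.58], [0.02, 2.06], [-3.01, 3.01]. Speed limits (rad/s): [2.39, 2.39, 3.01, 3.01, 3.14, 3.14, 3.14].

## Interface

Orientations are given as a unit quaternion [x, y, z, w].
In Python, from cell import env, cams, finder gives the robot as it stands.
- The arm moves only by the tool drive_tool, never from a script. Its argument "deltas" is a list of rows, each a list of 5 numbers: the closure, from -1 (fully open) to 1 (shut), so that 0 is half open, then the shift along the tool's x, y, z in m, then the turn about the tool's z in degrees. In form: [[fingers, tx, ty, tz, spin], ...]. A call has 1 to 5 rows; each row is the pose to reach, as a shift and turn from the pose measured when the call began, along the tool's axes at that moment; what a row does not reach only later rows make up. A row lasts 1/8 s, in which the tool goes at most 62.5 mm and 10.7 degrees, less where a joint would pass 70% of its speed; a pose out of reach is approached as far as the arm can. A call with a gripper value outside its range is refused whole. The fingers move at their own pace and stop on an object; "force" is the grip in N (left out, the last holds). Time passes only in rows, so rows that repeat a pose let the fingers close. It gives the time, the measured TCP pose, the force and the opening at its end, in the units of the state.
- env.get_state(): the state, without advancing time (a new reading comes with each control period).
- cams.grab_frame(name): name is "scene" or "top" or "wrist"; returns a dict with "image" (384x512x3 uint8, red, green, blue), "K" (3x3 intrinsics, pixels), "R" (3x3) and "t" (3): a world point X has camera coordinates R X + t. Camera axes: x right, y down, z forward; pixel columns grow to the right and rows downward; lengths in m; the calibration is good to about 2 mm. A picture is of the moment at which its call begins. There is no depth.
- env.job_done(): hands the job in, once; it reports no verdict.
Trained networks look in the newest picture that a camera, given by its name, has taken for a name from the list of things; names that differ only in an ending like _2 or _b are one class to them, and where a whole thing is asked for, a point or a joint stands for the part that bears it (a point fixed in the world has none). Each returns a list of dicts, best first, with "conf" (0 to 1); they miss things now and then, are a little off and sometimes report something else, mostly with a low value. They report only what shows in the picture. A call takes as long as a camera call. They do not tell look-alikes from the thing itself.
- finder.find_in(thing, camera): "position" ([column, row] in pixels, amid what is visible of it).
- finder.mark_of(thing, camera): "position" ([column, row] in pixels: a listed point, or the origin of a listed thing).
The state is a dict: "time_s": time; "joints": joint angles; "qd": joint speeds; "joint_efforts": joint torques, N m; "position": TCP position; "ee_rot": TCP orientation; "force": force on the tool from outside, world axes, zero at the start; "moment": the same for the moment, N m; "opening": finger opening in m.
Only numpy, scipy, OpenCV 4.12 (cv2) and the standard library are available. Lean on these libraries where they do the work, as an engineer would, in place of code of your own. Each camera call takes 0.05 s, during which the arm holds its last target. There are 200 camera calls.

## Task

Load the tube reader on the bench: with the fingertips, gently push the loose tube rack along its lane until its nose is fully home against the reader's tall housing, sliding it only, never lifting it. Then lightly press the oblong start key (the long bar-shaped one) well down, let it spring back, and withdraw. Leave the round, square and cross-shaped keys unpressed and the other things on the bench where they are.

Things in the scene. Friction and masses are not known exactly. Their poses are not given: they have to be found in the camera images.
- reader: Fixed white tube reader; axes: x away from keys, y along the lane to push, z up. Deck 170 x 260 mm, 30 mm high; at its +y end a housing 150 mm high, 140 mm long; its face is at y = +60 mm. Lane floor 31 mm above the bench, at x = +40 mm, between rails 30 mm apart, tops 9 mm above the floor. Four keys in a row at x = -55 mm, 48 mm apart, y = -165 to -21 mm, order varies. Origin on the bench.
- lane_stop (a point): Point on the flat face of the reader's tall housing where the rack's nose must arrive: middle of the lane's width, 20 mm above the lane floor (51 mm above the bench). Axes are the reader's: y points along the lane into the housing (the direction to push), z up, x across the lane away from the keys.
- rack: Loose grey tube rack in the lane, 26 mm wide, 120 mm long (along its y, nose at +y), 40 mm high, about 0.16 kg (varies), sliding with ordinary friction. Tail: a solid block 34 mm long; ahead of it four capped tubes, 14 mm wide, fixed in the rack, tops 66 mm above the lane floor, the nearest 47 mm from the tail face. Starts 50 to 90 mm short of home. Origin: centre of its underside.
- rack_tail (a point): Centre of the rack's flat tail face, the one to push, 20 mm above the lane floor. Axes are the rack's: y along the rack towards its nose, z up.
- rack_nose (a point): Centre of the rack's leading end face, 120 mm ahead of rack_tail along the rack's y axis, 20 mm above the lane floor; axes as rack_tail. It coincides with lane_stop when the rack is fully home.
- start_unit: Start key, the oblong one: a key of white plastic, 38 mm long (along x) and 16 mm wide (along y), on a black bezel plate 48 x 36 mm and 8 mm high, fixed to the reader's deck. Origin: centre of the bezel's underside, on the deck (30 mm above the bench); axes parallel to the reader's; z up. The flat key top stands 18 mm above this origin when up.
- start_key (a joint): How far the start key is pressed straight down, m: 0 up, 0.008 at the bottom of its 8 mm travel. A spring resists with 1 N at first and 5 N at the bottom, and brings it back up when let go; 4 mm or more counts as well down.
- round_unit: Round key, not to be pressed: a key of white plastic, 22 mm in diameter, on a black bezel plate 48 x 36 mm and 8 mm high, fixed to the reader's deck. Origin: centre of the bezel's underside, on the deck (30 mm above the bench); axes parallel to the reader's; z up. The flat key top stands 18 mm above this origin when up.
- round_key (a joint): How far the round key is pressed, m: 0 up, 0.008 at the bottom; same spring as the start key.
- square_unit: Square key, not to be pressed: a key of white plastic, 21 x 21 mm, on a black bezel plate 48 x 36 mm and 8 mm high, fixed to the reader's deck. Origin: centre of the bezel's underside, on the deck (30 mm above the bench); axes parallel to the reader's; z up. The flat key top stands 18 mm above this origin when up.
- square_key (a joint): How far the square key is pressed, m: 0 up, 0.008 at the bottom; same spring as the start key.
- cross_unit: Cross key, not to be pressed: a key of white plastic, a plus sign 26 mm across with 9 mm arms, on a black bezel plate 48 x 36 mm and 8 mm high, fixed to the reader's deck. Origin: centre of the bezel's underside, on the deck (30 mm above the bench); axes parallel to the reader's; z up. The flat key top stands 18 mm above this origin when up.
- cross_key (a joint): How far the cross key is pressed, m: 0 up, 0.008 at the bottom; same spring as the start key.
- timer: White timer 60 x 65 x 22 mm, loose, lying on the right; to be left where it is. Origin: centre of its underside, z up.
- pot: Clear capped specimen pot, 52 mm wide, 70 mm high, loose, on the right; to be left where it is. Origin: centre of its underside, z up.
- pump: White pump bottle, 64 mm wide, 179 mm high, loose, on the left; to be left where it is. Origin: centre of its underside, z up.
- calculator: Grey calculator 130 x 80 x 14 mm, loose, lying beyond the reader; to be left where it is. Origin: centre of its underside, z up.
There are look-alikes about, which are no part of the job. What is shaped like the rack but orange is not meant.

How it is judged:
On the way, in this order (a step that is already met when the one before it is completed fails the run):
1. the rack is fully home against the housing before the start key is pressed (y of rack_nose in the frame of lane_stop above -0.005 m and x of rack_nose in the frame of lane_stop between -0.006 and 0.006 m and value of joint start_key below 0.0015 m), for 0.2 s.
2. the start key is pressed at least 4 mm down (y of rack_nose in the frame of lane_stop above -0.005 m and x of rack_nose in the frame of lane_stop between -0.006 and 0.006 m and value of joint start_key above 0.004 m), for 0.05 s.
At the end, for the whole second after the job is handed in: The rack stands upright in its lane with its nose within 5 mm of the housing, all four keys are up (within 1.5 mm), and timer, pot, pump bottle and calculator are within 15 mm of where they were (all of step 1 and value of joint each of round_key, square_key, cross_key below 0.0015 m and angle between rack_tail's own z axis and vertical below 0.06 rad and height (world z) of rack_tail between 0.046 and 0.056 m and distance of each of timer, pot, pump, calculator from where it was at the start of the episode below 0.015 m); the robot touches nothing.
It fails at once if the round, square or cross key is pressed (more than 1.5 mm) (value of joint any of round_key, square_key, cross_key above 0.0015 m).
It fails at once if the start key is pressed before the rack is home (value of joint start_key above 0.003 m and not (y of rack_nose in the frame of lane_stop above -0.005 m and x of rack_nose in the frame of lane_stop between -0.006 and 0.006 m)).
It fails at once if the start key is struck hard (over 25 N) (contact force between start_unit and anything else above 25 N).
It fails at once if the rack is lifted (more than 6 mm), tipped, or shoved faster than 0.4 m/s (height (world z) of any of rack_tail, rack_nose above 0.057 m or angle between rack_tail's own z axis and vertical above 0.12 rad or linear speed of rack above 0.4 m/s).
It fails at once if the timer, pot, pump bottle or calculator is displaced by more than 15 mm (distance of any of timer, pot, pump, calculator from where it was at the start of the episode above 0.015 m).
It also fails if it takes over 40 s, if anything falls off the work surface, if the arm or the gripper's body presses on something with over 40 N, if the wrist force passes 120 N, or if a joint passes its speed limit or range.

## Working session

There is one attempt and no reset: what is moved stays moved. The work goes in short steps, Python scripts to look and compute and a tool call to move; the robot and the scene stay as the last step left them, time stands still between calls to the robot, and variables do not carry over. Pictures are saved under pics/ and viewed, on a budget of 10 in all, crops included, one or two more only if the job needs it, and the job is handed in when it is done.

Besides the shell and the picture viewer there is one more tool, called after ">>>" as name([rows], argument=value, ...), one row to a line, values as JSON. drive_tool: Moves the arm, as the interface text tells. Its arguments: {"type":"object","properties":{"deltas":{"type":"array","items":{"type":"array","items":{"type":"number"}}},"force":{"type":"number"}},"required":["deltas"]}

```bash
mkdir -p pics; ls
cat > h.py <<'E'
import numpy as np, cv2
from cell import env, cams, finder
def ray(f,px):
    d=f["R"].T@np.linalg.inv(f["K"])@np.array([px[0],px[1],1.]); return -f["R"].T@f["t"], d
def at_z(f,px,z):
    o,d=ray(f,px); return o+d*(z-o[2])/d[2]
def proj(f,X):
    c=f["R"]@np.asarray(X,float)+f["t"]; p=f["K"]@c; return p[:2]/p[2]
E
python3 - <<'E'
from h import *
np.set_printoptions(precision=4,suppress=True)
F={}
for c in ["scene","top"]:
    F[c]=cams.grab_frame(c)
Z={"reader":0,"lane_stop":.051,"rack":.031,"rack_tail":.051,"rack_nose":.051,"start_unit":.03,"round_unit":.03,"square_unit":.03,"cross_unit":.03,"timer":0,"pot":0,"pump":0,"calculator":0}
for n,z in Z.items():
    for c in F:
        for r in finder.mark_of(n,c)[:3]:
            print(n,c,np.round(r["position"],1),round(r["conf"],2),at_z(F[c],r["position"],z))
cv2.imwrite("pics/a.png",cv2.resize(F["top"]["image"],(800,600))[...,::-1])
cv2.imwrite("pics/b.png",cv2.resize(F["scene"]["image"],(800,600))[...,::-1])
print(env.get_state())
E
```

```text
pics
reader scene [248.1 189.3] 0.68 [ 0.5745 -0.0418  0.    ]
reader top [277.7 173.5] 0.46 [ 0.6377 -0.0821  0.    ]
lane_stop scene [275.1 183.5] 0.63 [0.6065 0.0442 0.051 ]
lane_stop top [234.4 179.4] 0.96 [0.609  0.0385 0.051 ]
lane_stop top [287.2 213.3] 0.49 [ 0.5197 -0.1025  0.051 ]
lane_stop top [269.9 211.5] 0.33 [ 0.5239 -0.0567  0.051 ]
rack scene [239.1 198.3] 0.9 [ 0.6212 -0.0839  0.031 ]
rack scene [237.7 251.2] 0.9 [ 0.803  -0.1304  0.031 ]
rack scene [349.7 220.9] 0.89 [0.7918 0.2405 0.031 ]
rack top [164.  122.8] 0.81 [0.7712 0.2382 0.031 ]
rack top [297.1 271.9] 0.78 [ 0.3674 -0.1299  0.031 ]
rack top [295.7 121.8] 0.71 [ 0.7804 -0.1303  0.031 ]
rack_tail scene [341.  204.4] 0.93 [0.7375 0.2282 0.051 ]
rack_tail scene [223.4 201. ] 0.82 [ 0.6306 -0.1376  0.051 ]
rack_tail scene [214.1 257.9] 0.8 [ 0.8146 -0.2034  0.051 ]
rack_tail top [163.  138.6] 0.92 [0.7192 0.2342 0.051 ]
rack_tail top [271.8 270.7] 0.62 [ 0.3709 -0.0619  0.051 ]
rack_tail top [324.2 119.3] 0.59 [ 0.7817 -0.2066  0.051 ]
rack_nose scene [195.5 148.5] 0.97 [ 0.3908 -0.1901  0.051 ]
rack_nose sce
[... 1296 characters left out ...]
.9] 0.57 [0.5347 0.4031 0.    ]
pump top [100.6 207.1] 0.78 [0.5361 0.4076 0.    ]
calculator scene [141.2 187.1] 0.42 [ 0.4731 -0.4013  0.    ]
calculator top [231.6 127.1] 0.77 [0.7725 0.0508 0.    ]
{'time_s': 1.4, 'joints': array([-1.3369,  0.3834,  0.0164,  1.3701, -0.0063,  1.3882, -0.0465]), 'qd': array([ 0.0001,  0.0019, -0.0005,  0.0006, -0.0005,  0.0005,  0.0001]), 'joint_efforts': array([  0.0005, -62.7338,   0.843 , -37.2077,   0.0165,   0.0031,
         0.    ]), 'position': array([0.1827, 0.5977, 0.2313]), 'ee_rot': array([ 0.8039,  0.5948, -0.    , -0.    ]), 'force': array([0.3145, 0.4295, 0.2423]), 'moment': array([-0.0038,  0.0075, -0.0233]), 'opening': 0.08537263361204238}
```

View pics/a.png

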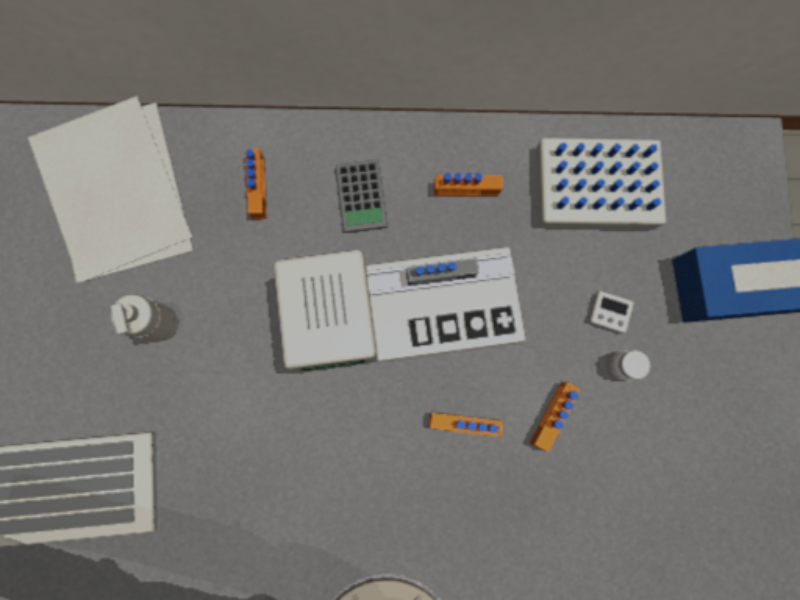

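View pics/b.png

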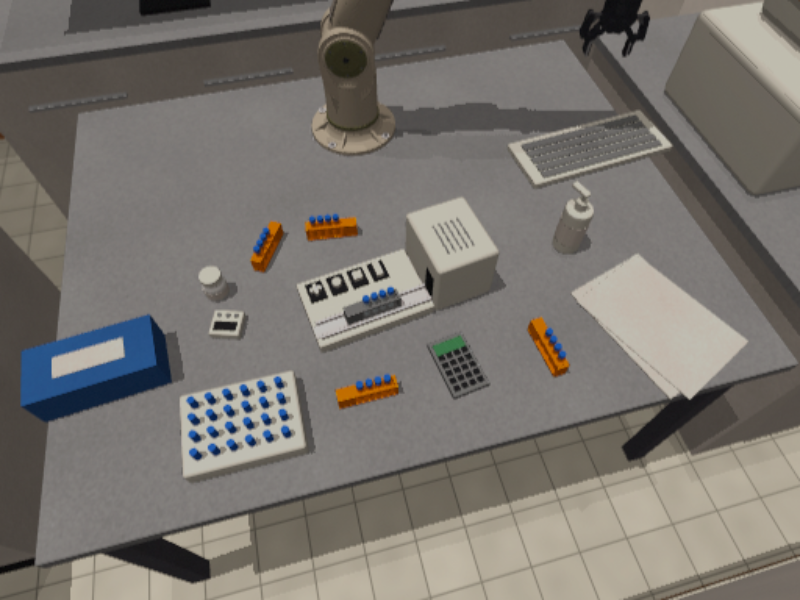

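The rack is the grey one in the lane (top view ~440,270 in 800x600). The keys sit below it: oblong (421,331) nearest the housing, then square, round and cross. Reader y is roughly world +y, turned slightly. Next I fit the reader's pose to the dark bezels.

```bash
cat > fit.py <<'E'
from h import *
from scipy.optimize import least_squares
np.set_printoptions(precision=4,suppress=True)
F={c:cams.grab_frame(c) for c in ["scene","top"]}
K=[(-.055,y) for y in (-.021,-.069,-.117,-.165)]
def W(p,x,y,z):
    c,s=np.cos(p[2]),np.sin(p[2]); return np.array([p[0]+c*x-s*y,p[1]+s*x+c*y,z])
def bez(f,p):
    # centroid of filled dark blob nearest to each predicted bezel
    g=f["image"].max(2); m=(g<70).astype(np.uint8)
    cs,_=cv2.findContours(m,cv2.RETR_EXTERNAL,cv2.CHAIN_APPROX_NONE); out=[]
    C=[(cv2.minAreaRect(c)[0],cv2.contourArea(c)) for c in cs if cv2.contourArea(c)>40]
    for k in K:
        q=proj(f,W(p,*k,.038)); d=[np.hypot(*(np.array(c[0])-q)) for c in C]; i=int(np.argmin(d)); out.append(C[i][0] if d[i]<7 else None); print(q,C[i],d[i])
    return out
p=np.array([.5785,-.0195,np.deg2rad(9.)])
# anchor on start unit
p[:2]+=np.array([.527,-.049])-W(p,-.055,-.021,0)[:2]
B={c:bez(F[c],p) for c in F}
def res(p,cs): return np.concatenate([proj(F[c],W(p,*k,.038))-b for c in cs for k,b in zip(K,B[c]) if b is not None])
for cs in (["top"],["scene"],["scene","top"]):
    r=least_squares(res,p,args=(cs,)); print(cs,r.x[:2],np.rad2deg(r.x[2]),np.abs(r.fun).max())
p=r.x
print("start",W(p,-.055,-.021,.048),"stop",W(p,.04,.06,.051))
c,s=np.cos(p[2]),np.sin(p[2])
for n,cc in (("rack_tail","top"),("rack_tail","scene"),("rack_nose","top"),("rack_nose","scene"),("rack","top"),("rack","scene")):
    for r in finder.mark_of(n,cc):
        X=at_z(F[cc],r["position"],.031 if n=="rack" else .051)-W(p,0,0,0); x,y=c*X[0]+s*X[1],-s*X[0]+c*X[1]
        if abs(x-.04)<.03: print(n,cc,r["conf"],"reader xy",x,y)
E
python3 fit.py
```

```text
[242.6824 172.6591] ((228.47413635253906, 177.43966674804688), 41.5) 14.990949062354751
[229.7699 177.1537] ((228.47413635253906, 177.43966674804688), 41.5) 1.3269260445912665
[216.6178 181.7316] ((215.2413787841797, 181.89657592773438), 50.0) 1.3862323111199475
[203.2193 186.3952] ((201.95001220703125, 186.3500213623047), 45.0) 1.2701242145647176
[266.697  210.8395] ((286.3648681640625, 209.68919372558594), 75.5) 19.70143915903539
[284.3531 208.264 ] ((286.3648681640625, 209.68919372558594), 75.5) 2.4654508518153215
[301.9337 205.6995] ((303.8648376464844, 207.18917846679688), 86.5) 2.4389682349724557
[319.4393 203.1459] ((321.2280578613281, 205.00399780273438), 83.0) 2.579174012926387
['top'] [ 0.5752 -0.0252] 8.3581214364897 0.16188242203162417
['scene'] [ 0.579  -0.0245] 8.299525968026336 0.11716261440906806
['scene', 'top'] [ 0.5763 -0.0249] 8.356465881473103 0.6133823278644854
start [ 0.5249 -0.0537  0.048 ] stop [0.6071 0.0403 0.051 ]
rack_tail top 0.57 reader xy 0.030871373015197455 -0.13105797456822815
rack_tail scene 0.75 reader xy 0.036675304654954305 -0.12190707095054774
rack_tail scene 0.18 reader xy 0.041345116462755536 -0.008024551867551449
rack_nose top 0.97 reader xy 0.04136083507441725 -0.026913765729572738
rack_nose scene 0.71 reader xy 0.0314283862447717 -0.009246261976581328
rack top 0.85 reader xy 0.04164222896834967 -0.07555466876672111
rack scene 0.95 reader xy 0.04393558625231178 -0.06660124770783582
```

>>> drive_tool([
  [1,-0.042,0.045,0,-8],
  [1,-0.084,0.09,0,-16],
  [1,-0.126,0.135,0,-25.4],
  [1,-0.168,0.18,0,-25.4],
  [1,-0.21,0.225,0,-25.4],
], force=40)

```text
time_s: 2.42
position: [0.3374, 0.3292, 0.2316]
ee_rot: [0.653, 0.757, 0.0, -0.0]
force: [0.6, -0.1, 1.3]
opening: -0.0002
```

>>> drive_tool([
  [1,-0.056,0.022,0,0],
  [1,-0.112,0.044,0,0],
  [1,-0.168,0.066,0,0],
  [1,-0.224,0.088,0,0],
  [1,-0.28,0.11,0,0],
])

```text
time_s: 3.05
position: [0.4878, 0.0665, 0.2319]
ee_rot: [0.653, 0.757, 0.001, 0.0]
force: [0.9, 0.3, 0.3]
opening: 0.0003
```

>>> drive_tool([
  [1,-0.056,0.022,0,0],
  [1,-0.112,0.044,0,0],
  [1,-0.168,0.066,0,0],
  [1,-0.224,0.088,0,0],
  [1,-0.26,0.11,0,0],
])

```text
time_s: 3.68
position: [0.6351, -0.1779, 0.2318]
ee_rot: [0.654, 0.756, 0.001, 0.001]
force: [-0.0, 0.2, -0.0]
opening: -0.0002
```

Run:
```python
from h import *
np.set_printoptions(precision=4,suppress=True)
s=env.get_state(); P=s["position"]; print(P,s["ee_rot"],s["time_s"])
f=cams.grab_frame("wrist")
p=np.array([.5763,-.0249,np.deg2rad(8.36)]); c,sn=np.cos(p[2]),np.sin(p[2])
def W(x,y,z): return np.array([p[0]+c*x-sn*y,p[1]+sn*x+c*y,z])
def rd(X): X=X[:2]-p[:2]; return np.array([c*X[0]+sn*X[1],-sn*X[0]+c*X[1]])
print("tcp reader",rd(P))
for n,z in (("rack_tail",.051),("rack_nose",.051),("lane_stop",.051),("start_unit",.03),("square_unit",.03),("round_unit",.03),("cross_unit",.03)):
    for r in finder.mark_of(n,"wrist")[:2]: print(n,round(r["conf"],2),np.round(r["position"]),rd(at_z(f,r["position"],z)))
im=f["image"][...,::-1].copy()
for X in [(.04,.06,.051),(.04,-.2,.031),(-.085,-.2,.03),(.085,-.2,.03),(-.055,-.021,.048),(-.055,-.069,.048),(-.055,-.165,.048)]:
    q=proj(f,W(*X)); cv2.circle(im,tuple(int(v) for v in q),3,(0,0,255),1)
q=proj(f,P); cv2.circle(im,tuple(int(v) for v in q),3,(0,255,0),1)
cv2.imwrite("pics/c.png",cv2.resize(im,(800,600)))
```

```text
[ 0.6351 -0.1779  0.2318] [0.6542 0.7563 0.0006 0.0005] 3.675
tcp reader [ 0.0359 -0.1599]
rack_tail 0.81 [220. 272.] [ 0.1658 -0.1982]
rack_tail 0.79 [283. 162.] [ 0.0334 -0.1281]
rack_nose 0.89 [394. 170.] [ 0.042  -0.0106]
rack_nose 0.87 [306. 285.] [ 0.1832 -0.0955]
start_unit 0.62 [389.  69.] [-0.0581 -0.0218]
square_unit 0.9 [342.  71.] [-0.0566 -0.0691]
round_unit 0.66 [295.  71.] [-0.0566 -0.1164]
cross_unit 0.76 [248.  70.] [-0.0572 -0.164 ]
cross_unit 0.46 [294.  71.] [-0.0564 -0.1174]
```

View pics/c.png

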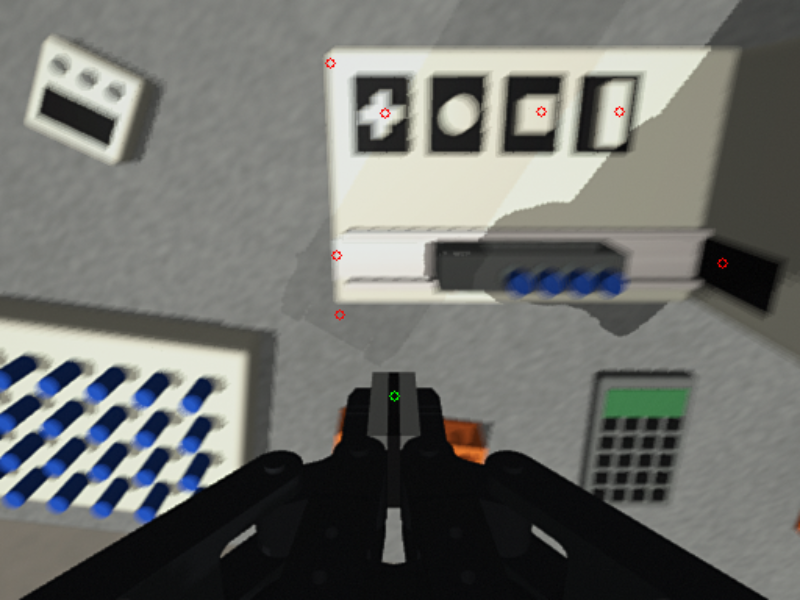

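The wrist view shows the rack in the lane, with its tail at (432,265), and the key order confirmed. Model points land on the keys and lane within about 4 mm. I'll descend behind the tail.

>>> drive_tool([
  [1,-0.01,0.003,0.05,0],
  [1,-0.01,0.003,0.1,0],
  [1,-0.01,0.003,0.145,0],
  [1,-0.01,0.003,0.175,0],
  [1,-0.01,0.003,0.183,0],
])

```text
time_s: 4.7
position: [0.6383, -0.1803, 0.0475]
ee_rot: [0.652, 0.758, 0.001, -0.001]
force: [-0.1, 0.6, -0.1]
opening: -0.0002
```

```bash
cat > look.py <<'E'
import sys
from h import *
np.set_printoptions(precision=4,suppress=True)
s=env.get_state(); P=s["position"]
p=np.array([.5763,-.0249,np.deg2rad(8.36)]); c,sn=np.cos(p[2]),np.sin(p[2])
def rd(X): X=X[:2]-p[:2]; return np.array([c*X[0]+sn*X[1],-sn*X[0]+c*X[1]])
print("tcp reader",rd(P),P,s["force"],s["time_s"])
for cam in ("wrist","top","scene"):
    f=cams.grab_frame(cam)
    for n in ("rack_tail","rack_nose","lane_stop"):
        for r in finder.mark_of(n,cam)[:4]:
            x=rd(at_z(f,r["position"],.051))
            if abs(x[0]-.04)<.025: print(cam,n,round(r["conf"],2),np.round(r["position"]),x)
    if cam==sys.argv[2]:
        im=f["image"][...,::-1]
        if cam!="wrist": im=im[100:250,190:390]
        cv2.imwrite(f"pics/{sys.argv[1]}.png",cv2.resize(im,(800,600),interpolation=cv2.INTER_CUBIC))
E
python3 look.py d wrist
```

```text
tcp reader [ 0.0388 -0.1628] [ 0.6383 -0.1803  0.0475] [-0.1468  0.6038 -0.0505] 4.7
wrist rack_tail 0.56 [319. 259.] [ 0.0396 -0.1301]
wrist rack_nose 0.4 [419. 238.] [ 0.028  -0.0822]
top rack_tail 0.98 [304. 172.] [ 0.0372 -0.131 ]
top rack_nose 0.97 [261. 176.] [ 0.0419 -0.0148]
top lane_stop 0.67 [237. 182.] [0.033 0.051]
scene rack_tail 0.76 [221. 200.] [ 0.0314 -0.1266]
scene rack_nose 0.87 [255. 191.] [ 0.0404 -0.0102]
scene lane_stop 0.84 [272. 183.] [0.0353 0.0551]
```

View pics/d.png

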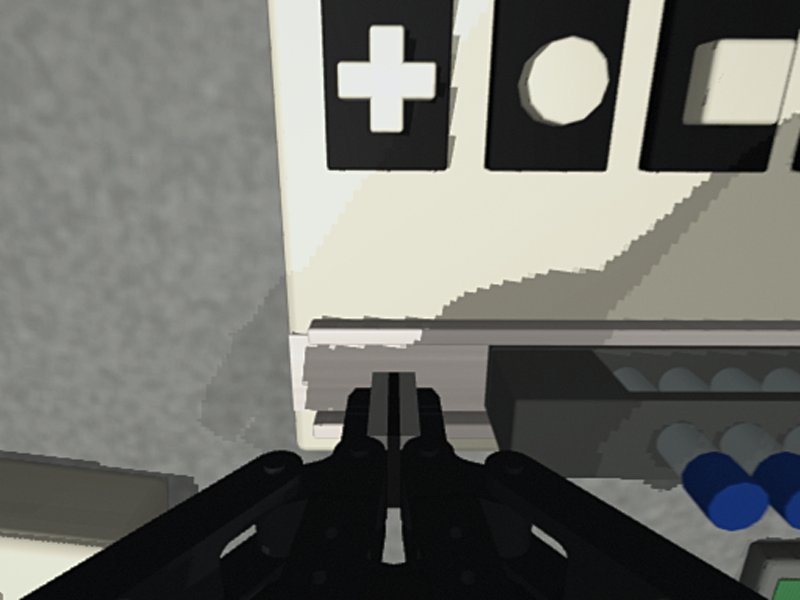

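Fingers are in the lane behind the tail: tail at reader y≈-0.130, nose at -0.010, so about 70 mm to go. I'll push gently.

>>> drive_tool([
  [1,0.008,0,0,0],
  [1,0.016,0,0,0],
  [1,0.026,0,0,0],
  [1,0.038,0,0,0],
  [1,0.05,0,0,0],
])

```text
time_s: 5.92
position: [0.6321, -0.1316, 0.0496]
ee_rot: [0.653, 0.758, 0.002, 0.0]
force: [-0.1, -0.2, -1.0]
opening: -0.0002
```

```bash
python3 look.py e wrist
```

```text
tcp reader [ 0.0397 -0.1136] [ 0.6321 -0.1316  0.0496] [-0.1261 -0.1997 -1.05  ] 5.925
wrist rack_tail 0.63 [279. 250.] [ 0.0367 -0.1007]
wrist lane_stop 0.74 [384. 234.] [ 0.0275 -0.0496]
top rack_tail 0.87 [292. 175.] [ 0.0331 -0.0956]
top rack_nose 0.94 [252. 178.] [0.0391 0.0122]
top lane_stop 0.81 [237. 178.] [0.0456 0.051 ]
scene rack_tail 0.9 [231. 199.] [ 0.0403 -0.0946]
scene rack_nose 0.77 [267. 192.] [0.06   0.0264]
scene lane_stop 0.7 [274. 184.] [0.042  0.0605]
```

View pics/e.png

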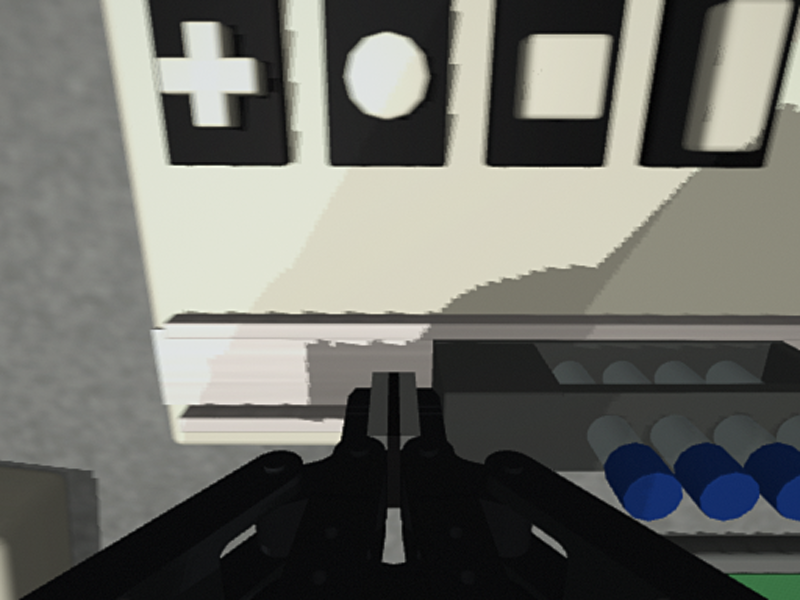

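>>> drive_tool([
  [1,0.006,0,0.001,0],
  [1,0.014,0,0.001,0],
  [1,0.022,0,0.001,0],
  [1,0.028,0,0.001,0],
  [1,0.031,0,0.001,0],
])

```text
time_s: 7.15
position: [0.6276, -0.1015, 0.0487]
ee_rot: [0.653, 0.758, 0.002, 0.0]
force: [0.1, 0.3, -0.4]
opening: -0.0002
```

>>> drive_tool([
  [1,0.002,0,0,0],
  [1,0.004,0,0,0],
  [1,0.005,0,0,0],
  [1,0.006,0,0,0],
])

```text
time_s: 7.65
position: [0.6267, -0.0956, 0.0487]
ee_rot: [0.653, 0.758, 0.002, 0.0]
force: [0.1, -0.7, -0.9]
opening: 0.0002
```

>>> drive_tool([
  [1,0.001,0,0,0],
  [1,0.002,0,0,0],
  [1,0.003,0,0,0],
  [1,0.004,0,0,0],
])

```text
time_s: 8.15
position: [0.6261, -0.0921, 0.0487]
ee_rot: [0.653, 0.758, 0.002, 0.0]
force: [0.3, -2.5, -0.4]
opening: 0.0001
```

```bash
python3 look.py f wrist
```

```text
tcp reader [ 0.0395 -0.0737] [ 0.6261 -0.0921  0.0487] [ 0.2666 -2.5236 -0.4391] 8.15
wrist rack_tail 0.93 [282. 254.] [ 0.0381 -0.0591]
top rack_nose 0.83 [238. 179.] [0.0415 0.0491]
top lane_stop 0.68 [238. 178.] [0.0446 0.0493]
scene rack_tail 0.7 [243. 197.] [ 0.0464 -0.0542]
scene rack_nose 0.94 [273. 187.] [0.0486 0.0523]
scene lane_stop 0.57 [274. 182.] [0.0311 0.0629]
```

Force is starting to rise, so I'll creep a little more to confirm a hard stop.

>>> drive_tool([
  [1,0.001,0,0,0],
  [1,0.002,0,0,0],
  [1,0.003,0,0,0],
])

```text
time_s: 9.12
position: [0.6258, -0.0919, 0.0491]
ee_rot: [0.654, 0.757, 0.001, 0.002]
force: [1.5, -10.8, -0.4]
opening: 0.0001
```

>>> drive_tool([
  [1,0.001,0,0,0],
  [1,0.002,0,0,0],
  [1,0.003,0,0,0],
])

```text
time_s: 9.5
position: [0.6255, -0.092, 0.0496]
ee_rot: [0.654, 0.756, -0.0, 0.003]
force: [1.8, -11.7, -0.5]
opening: -0.0001
```

Hard stop: 11.7 N with no further motion. I'll back off and rise.

>>> drive_tool([
  [1,-0.01,0,0,0],
  [1,-0.03,0,0,0],
  [1,-0.03,0,-0.04,0],
  [1,-0.03,0,-0.09,0],
  [1,-0.03,-0.03,-0.11,0],
])

```text
time_s: 10.12
position: [0.6019, -0.1259, 0.1627]
ee_rot: [0.654, 0.757, 0.001, 0.005]
force: [-0.9, 0.3, -0.2]
opening: -0.0
```

>>> drive_tool([
  [1,0.01,-0.03,0,0],
  [1,0.04,-0.06,0,0],
  [1,0.07,-0.065,0,0],
  [1,0.08,-0.065,0,0],
  [1,0.083,-0.065,0,0],
])

```text
time_s: 10.75
position: [0.526, -0.0533, 0.1618]
ee_rot: [0.654, 0.757, 0.001, 0.006]
force: [-0.6, -0.9, -1.6]
opening: 0.0003
```

```bash
python3 look.py g wrist
python3 - <<'E'
from h import *
np.set_printoptions(precision=4,suppress=True)
f=cams.grab_frame("wrist");p=np.array([.5763,-.0249,np.deg2rad(8.36)]); c,sn=np.cos(p[2]),np.sin(p[2])
def rd(X): X=X[:2]-p[:2]; return np.array([c*X[0]+sn*X[1],-sn*X[0]+c*X[1]])
for n in ("start_unit","square_unit","round_unit"):
    for r in finder.mark_of(n,"wrist")[:2]: print(n,round(r["conf"],2),np.round(r["position"]),rd(at_z(f,r["position"],.03)))
E
```

```text
tcp reader [-0.0539 -0.0208] [ 0.526  -0.0533  0.1618] [-0.6369 -0.9176 -1.6114] 10.75
wrist rack_tail 0.7 [210. 280.] [ 0.0403 -0.0605]
wrist rack_nose 0.72 [341. 279.] [0.0383 0.0607]
wrist lane_stop 0.62 [338. 279.] [0.0386 0.0582]
top rack_nose 0.7 [237. 179.] [0.0424 0.0517]
top lane_stop 0.94 [238. 182.] [0.0346 0.0484]
top lane_stop 0.32 [256. 177.] [ 0.0401 -0.0012]
scene rack_tail 0.83 [242. 193.] [ 0.0319 -0.0538]
scene rack_nose 0.92 [276. 184.] [0.0427 0.0642]
scene lane_stop 0.62 [275. 182.] [0.035  0.0648]
start_unit 0.81 [251. 177.] [-0.0545 -0.0232]
square_unit 0.98 [199. 176.] [-0.0553 -0.0695]
round_unit 0.92 [144. 175.] [-0.0565 -0.1185]
round_unit 0.39 [272. 218.] [-0.0145 -0.0035]
```

View pics/g.png

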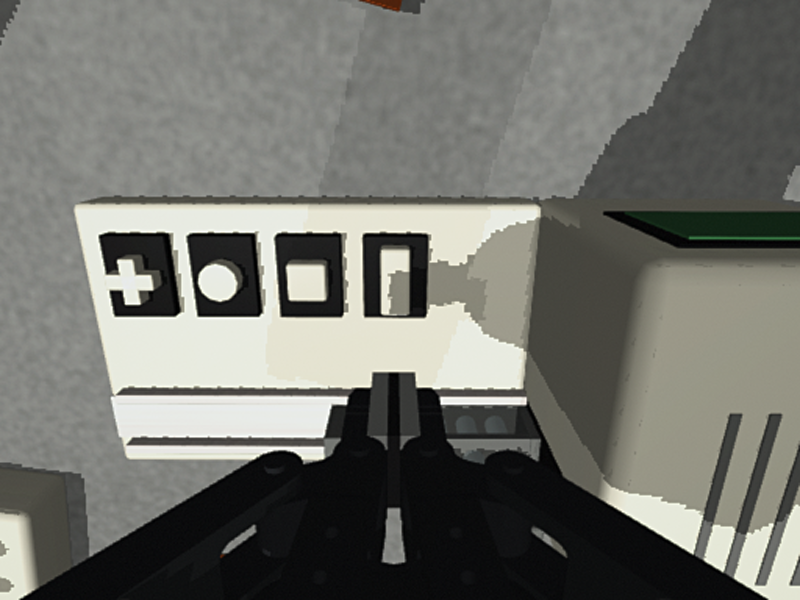

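The oblong key is at (395,280) and the finger is aligned within 2 mm. The rack is home at (430,430). I'll descend to just above the key.

>>> drive_tool([
  [1,-0.001,-0.001,0.04,0],
  [1,-0.001,-0.001,0.075,0],
  [1,-0.001,-0.001,0.095,0],
  [1,-0.001,-0.001,0.104,0],
  [1,-0.001,-0.001,0.104,0],
])

```text
time_s: 12.18
position: [0.5257, -0.0549, 0.0575]
ee_rot: [0.654, 0.757, 0.001, 0.005]
force: [-0.3, 0.2, 0.9]
opening: 0.0002
```

```bash
python3 look.py i wrist | head -3
```

```text
tcp reader [-0.0544 -0.0223] [ 0.5257 -0.0549  0.0575] [-0.2725  0.1842  0.867 ] 12.175
top rack_nose 0.69 [240. 181.] [0.036  0.0428]
top lane_stop 0.74 [238. 182.] [0.0345 0.0498]
```

View pics/i.png

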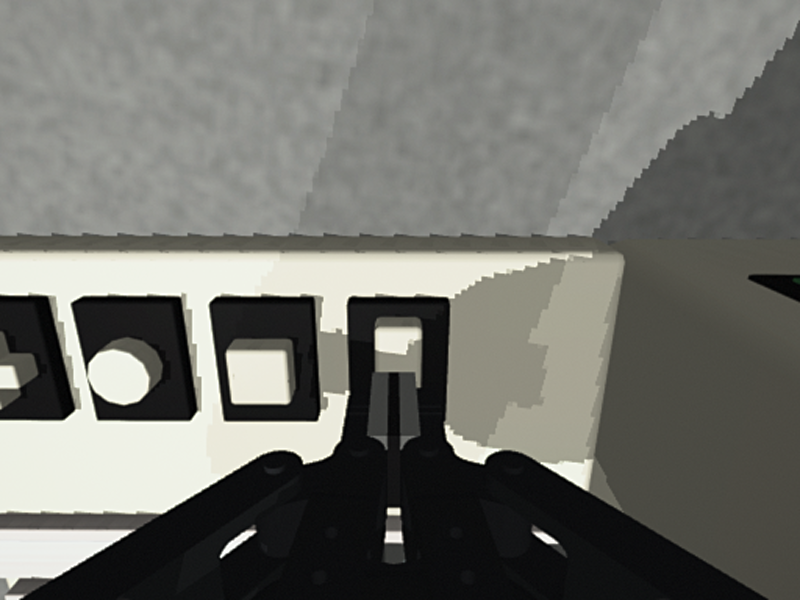

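The finger is centred over the oblong key (395,345). Pressing now.

>>> drive_tool([
  [1,0,0,0.004,0],
  [1,0,0,0.008,0],
  [1,0,0,0.011,0],
  [1,0,0,0.014,0],
  [1,0,0,0.016,0],
])

```text
time_s: 13.4
position: [0.5258, -0.0549, 0.0416]
ee_rot: [0.654, 0.757, 0.001, 0.005]
force: [-2.4, -0.1, 4.2]
opening: -0.0001
```

The 4.2 N reading matches 6.4 mm of travel. I'll hold briefly, then release and withdraw.

>>> drive_tool([
  [1,0,0,0.0005,0],
  [1,0,0,0.0005,0],
  [1,0,0,-0.006,0],
  [1,0,0,-0.03,0],
  [1,0,0,-0.08,0],
])

```text
time_s: 14.02
position: [0.5236, -0.0544, 0.1209]
ee_rot: [0.654, 0.757, -0.0, 0.004]
force: [0.9, 0.3, 0.3]
opening: -0.0001
```

>>> drive_tool([
  [1,-0.02,0,-0.05,0],
  [1,-0.06,-0.02,-0.08,0],
  [1,-0.1,-0.03,-0.1,0],
  [1,-0.1,-0.03,-0.1,0],
])

```text
time_s: 14.52
position: [0.5076, -0.1618, 0.2239]
ee_rot: [0.656, 0.754, 0.0, 0.006]
force: [0.1, 0.4, 0.0]
opening: 0.0001
```

```bash
python3 look.py j wrist
```

```text
tcp reader [-0.0878 -0.1255] [ 0.5076 -0.1618  0.2239] [0.1288 0.4288 0.0349] 14.525
wrist rack_tail 0.76 [316. 271.] [ 0.0372 -0.055 ]
wrist rack_nose 0.73 [419. 272.] [0.0388 0.0625]
wrist lane_stop 0.66 [418. 272.] [0.0392 0.0614]
top rack_tail 0.9 [278. 180.] [ 0.0254 -0.058 ]
top rack_nose 0.69 [239. 178.] [0.0435 0.0451]
top lane_stop 0.75 [236. 180.] [0.0386 0.0543]
scene rack_nose 0.83 [273. 184.] [0.0392 0.0559]
scene lane_stop 0.81 [276. 183.] [0.0381 0.069 ]
```

View pics/j.png

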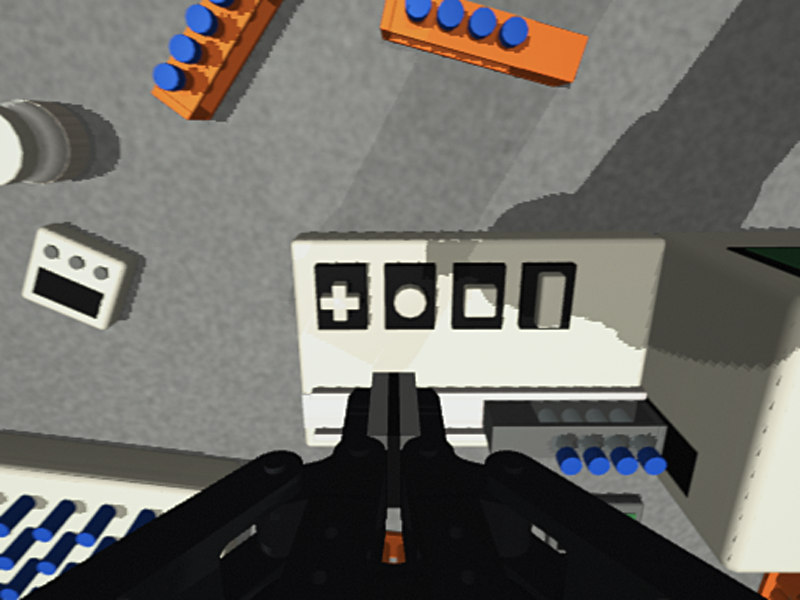

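The rack's nose sits against the housing (665,430), all four keys look up, and the timer and pot are undisturbed. Handing in.

```bash
python3 -c "
from cell import env
print(env.job_done())"
```

```text
the job is handed in; nothing more can be done
None
```

I pushed the rack home against the housing, pressed the oblong start key, let it spring back, withdrew, and handed the job in. The last reading before that was at about 14.5 s of the 40 s; no verdict was reported.

- **Rack:** I pushed it about 70 mm with the closed fingertips until it stopped hard: the push reached 11.7 N and the tool no longer moved. Afterwards the wrist camera put the nose within about 1–2 mm of the lane stop.
- **Start key:** The fingertip ended about 6.4 mm below the key's rest height at 4.2 N, which matches the spring. The last picture shows all four keys up.
- **Other things:** The timer and pot look undisturbed in the last picture. I didn't check the pump or calculator again, but the arm's path stayed clear of both.
- **Checks that disagreed:** The top and scene cameras scattered more than the wrist camera, putting the nose about 9–13 mm short of the stop. I relied on the force stop and the close wrist view instead. The deck's edges were also about 9 mm off my fitted model, although the keys and lane matched it within about 4 mm.

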